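# Change over the rocker-lid pill boxes

## Robot

A 6-joint arm with a two-finger parallel gripper is mounted at the origin on the work surface. World frame = base frame: x ahead of the robot, y to its left, z up, the work surface at z = 0. Lengths are in m, angles in rad, forces in N, time in s.
With the tool pointing down it reaches from about 0.25 to 0.725 m from the base axis. Payload 4 kg.
Tool frame: the origin (TCP) lies at the very end of the fingers, on their centre line; the grasp point (between the pads) lies 19 mm behind it; z points along the fingers, y is the line along which they close (so a half turn about z gives the same grasp; the last joint's range is limited). The gripper opens to 85 mm and grips with 20 to 120 N. Pads are 22 mm wide; open, the fingers measure 114 mm over their backs; the gripper's body (76 mm by 85 mm) begins 54 mm behind the grasp point. The pads swing forward as they close: fully open they stand 13 mm farther back than shut.
Start: joints at [-1.122, 0.241, 0.005, 1.335, 0, 1.571], TCP at [0.217, -0.45, 0.231] pointing down, gripper open.
Joint ranges: [-2.72, 2.72], [-1.05, 1.87], [-1.09, 1.28], [-1.99, 2.15], [-1.42, 1.44], [-3.14, 3.14]. Speed limits (rad/s): [2.79, 2.79, 3.14, 3.14, 3.14, 3.14].

## Interface

Orientations are given as a unit quaternion [x, y, z, w].
In Python, from cell import env, kinematics, imaging, ticket gives the robot as it stands. Calls block until the motion is done:
- env.move_pose(position, orientation): joint-space move of the TCP to a pose.
- env.servo_line(position, velocity=0.15, attitude=None, f_stop=None): straight line of the TCP; attitude=None keeps the orientation; velocity is the mean speed in m/s. With f_stop (N) it stops when the force on the tool has changed by that much, and returns True; else False.
- env.movej(angles): joint-space move.
- env.set_gripper(opening, grasp_force=None): finger opening in m; grasp_force is the grip in N (None keeps the last); returns when the fingers have stopped.
- env.sleep(seconds).
- kinematics.inverse_kinematics(position, orientation): joint angles nearest the present ones, or None.
- env.observe(): the state.
- imaging.read_camera(name): name is "scene" or "top" or "wrist"; returns a dict with "frame" (480x640x3 uint8, red, green, blue), "mtx" (3x3 intrinsics, pixels), "dist_coeffs" ([k1, k2, p1, p2, k3] as OpenCV has them; the pictures are not rectified), "cam_to_world" (4x4, takes a point from camera to world coordinates); the wrist camera has in their place "hand_eye" (4x4, takes a point from camera to tool coordinates, whose origin is the TCP and whose axes are the flange's). Camera axes: x right, y up, looking along -z (the intrinsics and any distortion apply to the point x, -y, -z); pixel columns grow to the right and rows downward; lengths in m; the calibration is good to about 2 mm. A picture is of the moment at which its call begins: read the wrist's pose just before it. There is no depth.
A pose or a line that the arm cannot do raises env.PlanningError and nothing moves.
- ticket.job_done(): hands the job in; it is judged then, once.
The state is a dict: "time": time; "q": joint angles; "qvel": joint speeds; "tau": joint torques, N m; "tcp_pos": TCP position; "tcp_rot": TCP orientation; "contact_force": force on the tool from outside, world axes, zero at the start; "ft_torque": the same for the moment, N m; "width": finger opening in m; "grip_force": force on a finger pad.
Only numpy, scipy, OpenCV 4.12 (cv2) and the standard library are available. Lean on these libraries where they do the work, as an engineer would, in place of code of your own. Each camera call takes 0.05 s, during which the arm holds its last target. There are 200 camera calls.

## Task

Change over from the morning pills to the evening pills: shut the white pill box, which stands open, by pressing the raised end of its rocker lid fully down, and open the blue one fully by pressing the ribbed tab of its lid down as far as it goes. Leave the yellow box shut and the steel cup standing where it is.

Things in the scene. Friction and masses are not known exactly. Their poses are not given: they have to be found in the camera images.
- blue_tab (a point): Push point on top of the press tab of the blue pill box's lid, 38 mm from the hinge pin, mid-width. Shut (level, top 75 mm above the work surface) at the start. Tab 44 mm wide, 15 to 60 mm from the pin, over free space, roughly towards the robot. Fully open = lid leans 0.6 rad, this point 21 mm lower. Axes turn with the lid: x from tab over pin to mouth end, y along the pin, z out of its top.
- white_lip (a point): Point on top of the white pill box's lid, 70 mm from the hinge pin, mid-width, 14 mm short of the mouth end; same make and axes as blue. Open at the start (leans 0.4 to 0.58 rad, this end up); it goes 27 to 39 mm down, and up to 13 mm away from the pin, until level = shut. Lid 62 mm wide. All lids rock on a stiff hinge, moved by 1 to 3 N, and stay where left.
- yellow_tab (a point): Same point as blue_tab on the yellow pill box of the same make, shut, to be left alone. Each box is fixed on the 18 mm thick oak board, 76 x 64 mm, 50 mm tall; its flat 5 mm lid covers it and ends in the tab with five dark grip lines beyond the pin. Pressing the tab tips the mouth end up by as much as 47 mm.
- cup: Empty steel cup, loose, 68 mm wide, 70 mm tall, standing on the board beyond the boxes, to be left alone; origin at the centre of its underside, z up.

How it is judged:
At the end, for the whole second after the job is handed in: The blue lid leans at least 0.42 rad (24 of its 34 degrees), the white and the yellow lid are within 0.13 rad (7.5 degrees) of level, and the cup stands upright (within 0.2 rad) less than 30 mm from where it was (angle between blue_tab's own z axis and vertical above 0.42 rad and angle between each of white_lip, yellow_tab's own z axis and vertical below 0.13 rad and distance of cup from where it was at the start of the episode below 0.03 m and angle between cup's own z axis and vertical below 0.2 rad); the robot touches nothing.
It fails at once if the yellow box is opened (angle between yellow_tab's own z axis and vertical above 0.2 rad).
It fails at once if the steel cup is knocked over or pushed away (distance of cup from where it was at the start of the episode above 0.04 m or angle between cup's own z axis and vertical above 0.4 rad).
It also fails if it takes over 32 s, if anything falls off the work surface, if the arm or the gripper's body presses on something with over 40 N, if the wrist force passes 120 N, or if a joint passes its speed limit or range.

## Working session

There is one attempt and no reset: what is moved stays moved. The work goes in short steps, each a Python script; the robot and the scene stay as the last script left them, time stands still between calls to the robot, and variables do not carry over. Pictures are saved under pics/ and viewed, at most 10 in all, crops included, and the job is handed in when it is done.

```bash
mkdir -p pics; cat > h.py <<'E'
import numpy as np, cv2
from cell import env, kinematics, imaging, ticket
def ray(c,uv,z):
    "intersect pixel rays with plane z"
    uv=np.array(uv,float).reshape(-1,1,2)
    n=cv2.undistortPoints(uv,np.array(c["mtx"]),np.array(c["dist_coeffs"])).reshape(-1,2)
    T=np.array(c["cam_to_world"]); d=np.c_[n[:,0],-n[:,1],-np.ones(len(n))]@T[:3,:3].T
    o=T[:3,3]; return o+d*((np.broadcast_to(z,len(n))-o[2])/d[:,2])[:,None]
E
python3 - <<'E'
from h import *
import pickle
for n in("scene","top"):
    c=imaging.read_camera(n); pickle.dump(c,open(n+".pkl","wb")); cv2.imwrite(f"pics/{n}.png",c["frame"][:,:,::-1])
    print(n,np.round(c["cam_to_world"],3))
print(env.observe()["time"],env.observe()["tcp_rot"])
E
```

```text
scene [[-0.814 -0.49   0.313  0.836]
 [ 0.581 -0.693  0.426  0.343]
 [ 0.008  0.529  0.849  0.745]
 [ 0.     0.     0.     1.   ]]
top [[-0.023  0.989 -0.144  0.479]
 [-1.    -0.023  0.002  0.028]
 [-0.001  0.144  0.99   0.895]
 [ 0.     0.     0.     1.   ]]
0.1 [ 9.74929796e-01  2.22510556e-01 -2.22891049e-04 -9.46353705e-04]
```

View pics/top.png

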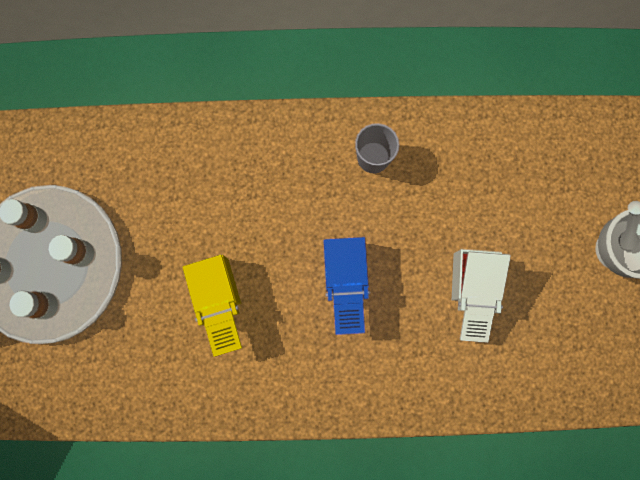

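View pics/scene.png

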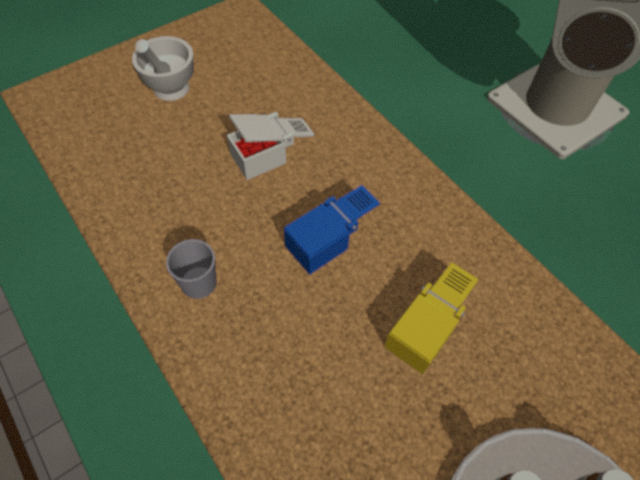

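The top view shows the blue lid from (346,238) to the tab end at (350,333), with its pin at about (348,294). The white lid runs from (483,251) to (476,341), pin at about (481,306). The cup is at (377,147) and the yellow box at (212,305). I'll enlarge the blue and white boxes.

```bash
python3 - <<'E'
import cv2
i=cv2.imread("pics/top.png")[228:348,315:515]
cv2.imwrite("pics/crop.png",cv2.resize(i,None,fx=4,fy=4,interpolation=cv2.INTER_CUBIC))
E
```

```text
(no output)
```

View pics/crop.png

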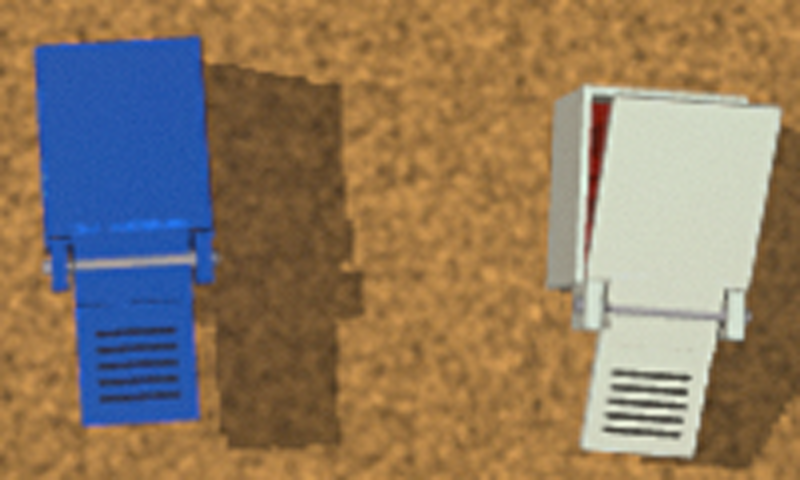

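The enlarged crop gives these points in crop pixels:
- **Blue:** mouth corners (37,46) and (203,38), pin (47,267) to (213,258), tab end (83,425) and (199,418).
- **White:** mouth corners (612,97) and (780,108), pin (590,308) to (748,316), tab end (582,450) and (697,457).

```bash
python3 - <<'E'
from h import *
import pickle
c=pickle.load(open("top.pkl","rb"))
f=lambda p:np.array(p,float)/4+[315-.375,228-.375]
R=lambda p,z:ray(c,f(p),z)
for n,mo,pi,ta,zm,zt in(("blue",[(37,46),(203,38)],[(47,267),(213,258)],[(83,425),(199,418)],.075,.075),
    ("white",[(612,97),(780,108)],[(590,308),(748,316)],[(582,450),(697,457)],.115,.047)):
    m,p,t=R(mo,zm),R(pi,.075),R(ta,zt); M,P,T=m.mean(0),p.mean(0),t.mean(0); d=M-T; d[2]=0
    print(n,"mouth",M,"pin",P,"tab",T,"widths",*[np.linalg.norm(a[1]-a[0]) for a in(m,p,t)],"M-P",np.linalg.norm(M-P),"P-T",np.linalg.norm(P-T),"yaw",np.degrees(np.arctan2(d[1],d[0])),
      "pinyaw",np.degrees(np.arctan2(*( (p[0]-p[1])[[1,0]]))))
print("yellow",ray(c,[(212,300)],.075),"cup",ray(c,[(377,140)],.088))
E
```

```text
blue mouth [ 0.60598609 -0.00214547  0.075     ] pin [ 0.52254294 -0.0036047   0.075     ] tab [ 0.46359798 -0.00606167  0.075     ] widths 0.0630032904113994 0.0621594377719803 0.043075448897844475 M-P 0.08345591605974345 P-T 0.058996137827087 yaw 1.5754517891001554 pinyaw 91.75536113037272
white mouth [ 0.57293642 -0.20871281  0.115     ] pin [ 0.49880364 -0.20561549  0.075     ] tab [ 0.44554426 -0.19898548  0.047     ] widths 0.06177617808580333 0.06019712209327596 0.044906990305923856 M-P 0.08429272336135812 P-T 0.06053526047164156 yaw -4.366483116991793 pinyaw 85.49312779562834
yellow [[0.51676808 0.19902111 0.075     ]] cup [[ 0.75551102 -0.05574959  0.088     ]]
```

The sizes agree with what's given: widths of 62 and 44 mm, and 84 mm and 60 mm from the pin. Moving now, white box first.

```bash
cat >> h.py <<'E'
def shot(n):
    c=imaging.read_camera("scene"); cv2.imwrite(f"pics/{n}.png",c["frame"][:,:,::-1])
    c=imaging.read_camera("top"); cv2.imwrite(f"pics/{n}_top.png",c["frame"][:,:,::-1])
def at(P,yaw,s,z):
    return [P[0]+s*np.cos(yaw),P[1]+s*np.sin(yaw),z]
def down(yaw): return [np.cos(yaw/2),np.sin(yaw/2),0,0]
def log(*a):
    o=env.observe(); print(*a,"t",round(o["time"],2),np.round(o["tcp_pos"],4),np.round(o["contact_force"],1))
W=(.4988,-.2056); WY=np.radians(-4.4); B=(.5225,-.0036); BY=np.radians(1.6)
E
python3 - <<'E'
from h import *
env.set_gripper(0)
env.move_pose(at(W,WY,.060,.20),down(WY)); log("above")
env.servo_line(at(W,WY,.060,.130),.12)
r=env.servo_line(at(W,WY,.067,.060),.04,f_stop=15); log("white",r)
env.servo_line(at(W,WY,.064,.18),.15)
env.move_pose(at(B,BY,-.040,.18),down(BY))
env.servo_line(at(B,BY,-.040,.095),.12); log("above blue")
r=env.servo_line(at(B,BY,-.037,.035),.04,f_stop=15); log("blue",r)
env.servo_line(at(B,BY,-.045,.18),.15)
env.move_pose([.30,-.25,.28],down(0)); log("clear"); shot("after")
E
```

```text
above t 2.42 [ 0.5582 -0.211   0.2001] [-0.9  0.   0.5]
white True t 4.43 [ 0.5643 -0.2107  0.0748] [-2.3  0.1  8.6]
above blue t 7.03 [ 0.4832 -0.0051  0.0954] [ 0.2 -0.1  0.4]
blue True t 8.05 [ 0.486  -0.0046  0.0542] [-3.3 -0.2 10.3]
clear t 10.25 [ 0.3003 -0.2496  0.2794] [-0.  -0.6  0.3]
```

View pics/after.png

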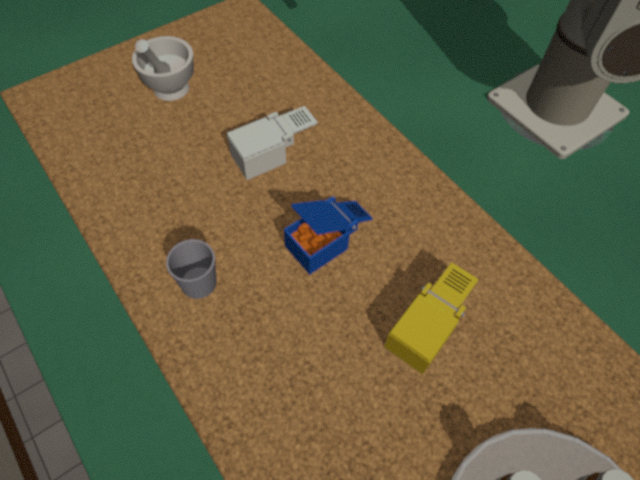

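View pics/after_top.png

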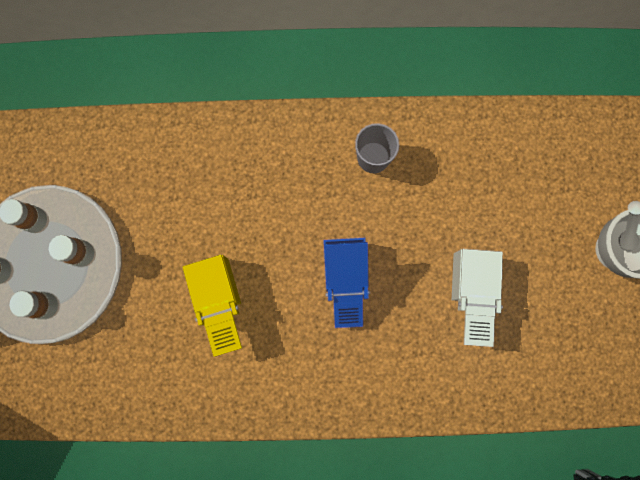

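Both pictures show white shut (tip stopped at z 74.8 mm, which is level) and blue wide open (tip stopped at 54.2 mm, i.e. 21 mm down). The yellow box at (212,305) and the cup at (377,147) haven't moved, and the arm is clear.

```bash
python3 -c "
from h import *
print(ticket.job_done())"
```

```text
the job is handed in; nothing more can be done
None
```

The job is handed in at about 10 s of the 32 s allowed: the white box is shut, the blue box is fully open, the yellow box and cup are untouched, and the arm is clear; the hand-in returned no verdict.

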